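# Close the sauce pot with its double lid, then lift off the outer lid alone

## Task

Close the open steel sauce pot with its double lid: take the nested pair of lids by the red knob of the inner lid, carry both together, set them squarely and fully home on the pot and let go of the knob. Then take the black outer lid by its collar and lift it alone, straight up and level until it is well clear above the red knob, leaving the inner lid seated on the upright pot, and finish while still holding the outer lid up in the gripper, ready to be handed over for washing. Do not part the two lids anywhere but on the pot, and do not push or knock over the pot, the ramekin, the salt shaker or the timer.

Things in the scene. Friction and masses are not known exactly. Their poses are not given: they have to be found in the camera images.
- bain_pot: Open straight steel sauce pot, red inside, loose, about 0.6 kg, upright on the worktop; 100 mm tall, rim 99 mm across outside, clear mouth 82 mm across. Loop handle on its -y side, below the rim (126 mm over mouth and handle). Origin on the underside, z up; the mouth is centred 13.5 mm from the origin towards +y.
- pot_mouth (a point): Centre of the pot's round mouth, level with the rim, 100 mm above the pot's underside. With the inner lid fully home, the inner lid's origin is 12 mm below this point.
- inner_lid: Inner lid, loose, about 0.16 kg, round about z. Origin: centre of its underside, z up. Steel plug 75 mm across (z 0 to 12 mm, chamfered foot; 3.5 mm play in the pot's mouth), flange 96 mm across (z 12 to 16; rests on the rim), stem 16 mm (z 16 to 36), red cylindrical knob 22 mm across (z 36 to 64). It starts standing on the worktop, inside the outer lid.
- knob_top (a point): Centre of the top of the inner lid's red knob, 64 mm above the inner lid's origin. While the lids are nested the knob stands 26 mm out of the outer lid's collar. Lifting by the knob carries both lids, as the outer one simply rests on the inner one's flange.
- outer_lid: Black outer lid, loose, about 0.12 kg, round about z. Origin: centre of the skirt's lower edge, z up. Skirt 112 mm across, 106 inside (z 0 to 10 mm), flat top (z 10 to 14), upright collar 50 mm across to grip it by (z 14 to 32); a 34 mm hole runs through, round the inner lid's stem and knob. Nested, its origin is 6 mm above the inner lid's; it clears the knob's top after rising 58 mm.
- ramekin: Small brown ramekin with red dip, 69 mm across, 34 mm tall; bystander. Origin at the centre of its underside.
- salt_shaker: Glass salt shaker with grey cap, 44 mm across, 90 mm tall; bystander. Origin at the centre of its underside.
- timer: White kitchen timer with red buttons, 46 x 64 x 58 mm; bystander. Origin at the centre of its underside.
Things that resemble listed ones, but are neither listed nor needed, are in the scene too. Several things have the shape of the outer_lid; the one meant has the colours described above. Of the things that look like the inner_lid, the smaller one is meant.

How it is judged:
On the way, in this order (a step that is already met when the one before it is completed fails the run):
1. the nested pair is in the air above the worktop, held by the inner lid's knob, outer lid on the inner lid (height (world z) of inner_lid above 0.04 m and z of outer_lid in the frame of inner_lid between 0.002 and 0.01 m and horizontal distance between outer_lid and inner_lid below 0.008 m and angle between the z axis of outer_lid and the z axis of inner_lid, either way round below 0.06 rad and contact force between the fingers and inner_lid above 0.5 N and contact force between inner_lid and bain_pot below 0.1 N), for 0.2 s.
2. both lids are fully home on the pot, still nested, and the knob is let go (horizontal distance between inner_lid and pot_mouth below 0.006 m and z of inner_lid in the frame of bain_pot between 0.083 and 0.093 m and angle between inner_lid's own z axis and vertical below 0.06 rad and z of outer_lid in the frame of inner_lid between 0.002 and 0.01 m and horizontal distance between outer_lid and inner_lid below 0.008 m and angle between the z axis of outer_lid and the z axis of inner_lid, either way round below 0.06 rad and contact force between the fingers and inner_lid below 0.3 N), for 0.2 s.
At the end, for the whole second after the job is handed in: Outer lid held still in the fingers, level within 0.2 rad, its lower edge 70 mm or more above the inner lid's origin, touching neither lid nor pot; inner lid home on the standing pot (6 mm sideways, origin 83 to 93 mm above the pot's underside, 0.06 rad), not touched by the fingers (horizontal distance between inner_lid and pot_mouth below 0.006 m and z of inner_lid in the frame of bain_pot between 0.083 and 0.093 m and angle between each of inner_lid, bain_pot's own z axis and vertical below 0.06 rad and contact force between the fingers and inner_lid below 0.3 N and height (world z) of bain_pot below 0.006 m and z of outer_lid in the frame of inner_lid above 0.07 m and angle between outer_lid's own z axis and vertical below 0.2 rad and contact force between outer_lid and inner_lid below 0.05 N and contact force between outer_lid and bain_pot below 0.05 N and contact force between the fingers and outer_lid above 0.5 N and linear speed of each of outer_lid, inner_lid below 0.02 m/s); the arm keeps its last pose, push and grip.
It fails at once if the lids are parted (by more than 12 mm upwards or 20 mm sideways) while the inner lid is not home on the pot ((z of outer_lid in the frame of inner_lid above 0.018 m or horizontal distance between outer_lid and inner_lid above 0.02 m) and not (horizontal distance between inner_lid and pot_mouth below 0.006 m and z of inner_lid in the frame of bain_pot between 0.083 and 0.093 m and angle between inner_lid's own z axis and vertical below 0.06 rad)).
It fails at once if the pot is pushed by more than 30 mm or tipped (distance of bain_pot from where it was at the start of the episode above 0.03 m or angle between bain_pot's own z axis and vertical above 0.25 rad).
It fails at once if a bystander is pushed by more than 30 mm or knocked over (distance of any of ramekin, salt_shaker, timer from where it was at the start of the episode above 0.03 m or angle between any of ramekin, salt_shaker, timer's own z axis and vertical above 0.4 rad).
It also fails if it takes over 72 s, if anything falls off the work surface, if the arm or the gripper's body presses on something with over 40 N, if the wrist force passes 120 N, or if a joint passes its speed limit or range.

## Robot

A 6-joint arm with a two-finger parallel gripper is mounted at the origin on a cart in front of the work surface, level with it; the furniture and walls round the work are solid. World frame = base frame: x ahead of the robot, y to its left, z up, the work surface at z = 0. Lengths are in m, angles in rad, forces in N, time in s.
With the tool pointing down it reaches from about 0.4 to 0.825 m from the base axis. Payload 7 kg.
Tool frame: the origin (TCP) lies at the very end of the fingers, on their centre line; the grasp point (between the pads) lies 19 mm behind it (arm.pinch_z is the z of the grasp point in the tool frame, in m); z points along the fingers, y is the direction in which the jaws open and shut (so a half turn about z gives the same grasp; the last joint's range is limited). The gripper opens to 88 mm and grips with 3 to 60 N. Pads are 19 mm wide; open, the fingers measure 130 mm over their backs; the gripper's body (78 mm by 193 mm) begins 47 mm behind the grasp point.
Start: joints at [1.522, 0.359, 0.012, 0, -1.224, -0.288], TCP at [0.223, 0.637, 0.227] pointing down, gripper open.
Joint ranges: [-3.07, 3.07], [-1.43, 2.12], [-1.02, 1.25], [-3.03, 1.67], [-3.05, -0], [-3.03, 3.03]. Speed limits (rad/s): [2.39, 2.39, 3.01, 3.14, 3.14, 3.14].

## Interface

Orientations are given as [roll, pitch, yaw] about the fixed x, y, z axes, in that order (R = Rz(yaw) Ry(pitch) Rx(roll)).
In Python, from station import arm gives the robot as it stands.
- The arm moves only by the tool drive_tool, never from a script. Its argument "targets" is a list of rows, each a list of 6 numbers: the shift along the world's x, y, z in units of 0.04 m (1.0 is 0.04 m), then the turn, a rotation vector about the world's x, y, z in units of 6 degrees (1.0 is 6 degrees). In form: [[x, y, z, wx, wy, wz], ...]. A call has 1 to 5 rows; each row shifts and turns the commanded pose from where the row before left it; what a row does not reach is not made up. A row lasts 1/8 s, in which the tool goes at most 62.5 mm and 10.7 degrees, less where a joint would pass 70% of its speed; a pose out of reach is approached as far as the arm can. A call with a number of a shift or a turn outside -1 to 1 is refused whole. A call with a gripper value outside its range is refused whole. "claw" is the opening, from 0 (shut) to 1 (fully open), set as the call begins (left out, the last holds). The fingers move at their own pace and stop on an object; "newtons" is the grip in N (left out, the last holds). Time passes only in rows, so rows that do not move let the fingers close. It gives the time, the measured TCP pose, the force and the opening at its end, in the units of the state.
- arm.get_state(): the state, without advancing time (a new reading comes with each control period).
- arm.grab_frame(name): name is "scene" or "top"; returns (picture, depth): 480x640x3 uint8, red, green, blue; 480x640 float32, m along the optical axis (not along the pixel's ray), 0 where there is no reading.
- arm.get_calibration(name): a dict with "mtx" (3x3 intrinsics, pixels), "origin" and "rotation" of the camera in the world. Camera axes: x right, y up, looking along -z (the intrinsics and any distortion apply to the point x, -y, -z); pixel columns grow to the right and rows downward; lengths in m; the calibration is good to about 2 mm. A picture is of the moment at which its call begins. get_calibration takes no time and is no camera call.
- arm.job_done(): hands the job in, once; it reports no verdict.
Trained networks look in the newest picture that a camera, given by its name, has taken for a name from the list of things; names that differ only in an ending like _2 or _b are one class to them, and where a whole thing is asked for, a point or a joint stands for the part that bears it (a point fixed in the world has none). Each returns a list of dicts, best first, with "score" (0 to 1); they miss things now and then, are a little off and sometimes report something else, mostly with a low value. They report only what shows in the picture. A call takes as long as a camera call. They do not tell look-alikes from the thing itself.
- arm.search_frame(target, camera): "point" ([x, y, z] in m, in the coordinates of the camera as it stood for that picture, good to about 4 mm: the middle of the surface that is visible of it).
- arm.cut_out(target, camera): "pixels" (480x640 bool, what is visible of it).
- arm.landmark_of(target, camera): "point" ([x, y, z] in m, in the coordinates of the camera as it stood for that picture, good to about 4 mm: a listed point, or the origin of a listed thing).
The state is a dict: "t": time; "q": joint angles; "qd": joint speeds; "joint_efforts": joint torques, N m; "eef_pos": TCP position; "ee_rot": TCP orientation; "force": force on the tool from outside, world axes, zero at the start; "moment": the same for the moment, N m; "width": finger opening in m.
Only numpy, scipy, OpenCV 4.12 (cv2) and the standard library are available. Lean on these libraries where they do the work, as an engineer would, in place of code of your own. Each camera call takes 0.05 s, during which the arm holds its last target. There are 200 camera calls.

## Working session

There is one attempt and no reset: what is moved stays moved. The work goes in short steps, Python scripts to look and compute and a tool call to move; the robot and the scene stay as the last step left them, time stands still between calls to the robot, and variables do not carry over. Pictures are saved under pics/ and viewed, about 8 in all and at most 12, crops included, and the job is handed in when it is done.

Besides the shell and the picture viewer there is one more tool, called after ">>>" by a JSON object that holds its "name" and its "arguments". drive_tool: Moves the arm, as the interface text tells. Shifts and turns lie within -1 to 1; 1 stands for 0.04 m of shift or 6 degrees of turn. Its arguments: {"type":"object","properties":{"targets":{"type":"array"},"claw":{"type":"number"},"newtons":{"type":"number"}},"required":["targets"]}

```bash
mkdir -p pics; cat > h.py <<'E'
import numpy as np, cv2
from station import arm
def w(p,cam):
    c=arm.get_calibration(cam); return np.array(c["rotation"])@np.array(p)+np.array(c["origin"])
def px(P,cam):
    c=arm.get_calibration(cam); q=np.array(c["rotation"]).T@(np.array(P)-np.array(c["origin"])); q=np.array([q[0],-q[1],-q[2]]); u=np.array(c["mtx"])@q; return (u[:2]/u[2]).round().astype(int)
def cloud(d,cam):
    c=arm.get_calibration(cam); v,u=np.mgrid[:480,:640]; K=np.array(c["mtx"])
    p=np.stack([(u-K[0,2])/K[0,0]*d,-(v-K[1,2])/K[1,1]*d,-d],-1)
    return p@np.array(c["rotation"]).T+np.array(c["origin"])
E
python3 - <<'E'
from h import *
for cam in("scene","top"):
    im,d=arm.grab_frame(cam); cv2.imwrite(f"pics/{cam}0.png",im[:,:,::-1])
    np.savez(f"{cam}0.npz",im=im,d=d)
    print(cam,np.round(arm.get_calibration(cam)["origin"],3))
    for t in("bain_pot","pot_mouth","inner_lid","knob_top","outer_lid","ramekin","salt_shaker","timer"):
        for r in arm.landmark_of(t,cam)[:4]:
            P=w(r["point"],cam); print(t,round(r["score"],2),P.round(3),px(P,cam))
print(arm.get_state())
E
```

```text
scene [ 1.205 -0.221  0.579]Traceback (most recent call last):
  File "<stdin>", line 8, in <module>
  File "h.py", line 6, in px
    c=arm.get_calibration(cam); q=np.array(c["rotation"]).T@(np.array(P)-np.array(c["origin"])); q=np.array([q[0],-q[1],-q[2]]); u=np.array(c["mtx"])@q; return (u[:2]/u[2]).round().astype(int)
                                                                                                             ~^^^
IndexError: invalid index to scalar variable.
```

```bash
cat > h.py <<'E'
import numpy as np, cv2
from scipy.spatial.transform import Rotation as Ro
from station import arm
def cal(cam):
    c=arm.get_calibration(cam); r=np.array(c["rotation"],float)
    R=r if r.shape==(3,3) else Ro.from_euler("xyz",r).as_matrix() if r.size==3 else Ro.from_quat(r).as_matrix()
    return R,np.array(c["origin"]),np.array(c["mtx"])
def w(p,cam):
    R,o,K=cal(cam); return R@np.array(p)+o
def px(P,cam):
    R,o,K=cal(cam); q=R.T@(np.array(P)-o); u=K@(q*[1,-1,-1]); return (u[:2]/u[2]).round().astype(int)
def cloud(d,cam):
    R,o,K=cal(cam); v,u=np.mgrid[:480,:640]
    return np.stack([(u-K[0,2])/K[0,0]*d,-(v-K[1,2])/K[1,1]*d,-d],-1)@R.T+o
E
python3 - <<'E'
from h import *
for cam in("scene","top"):
    im,d=arm.grab_frame(cam); cv2.imwrite(f"pics/{cam}0.png",im[:,:,::-1])
    np.savez(f"{cam}0.npz",im=im,d=d)
    print(cam,arm.get_calibration(cam))
    W=cloud(d,cam); z=W[...,2][d>0]; print("z hist",np.histogram(z,bins=np.arange(-.03,.03,.005)))
    for t in("bain_pot","pot_mouth","inner_lid","knob_top","outer_lid","ramekin","salt_shaker","timer"):
        for r in arm.landmark_of(t,cam)[:4]:
            P=w(r["point"],cam); print(t,round(r["score"],2),P.round(3),px(P,cam))
print(arm.get_state(),arm.pinch_z)
E
```

```text
scene {'mtx': array([[445.1883143 ,   0.        , 314.88495411],
       [  0.        , 445.1883143 , 232.37403071],
       [  0.        ,   0.        ,   1.        ]]), 'origin': array([ 1.20506612, -0.2206426 ,  0.5792449 ]), 'rotation': array([ 0.98831958, -0.00195549,  1.06541768])}
z hist (array([  371,   450,   473,   454,   499, 54169, 25333,  3088,  4146,
        5745,  8279]), array([-3.0000000e-02, -2.5000000e-02, -2.0000000e-02, -1.5000000e-02,
       -1.0000000e-02, -5.0000000e-03,  6.9388939e-18,  5.0000000e-03,
        1.0000000e-02,  1.5000000e-02,  2.0000000e-02,  2.5000000e-02]))
bain_pot 0.71 [0.617 0.272 0.001] [383 265]
bain_pot 0.15 [0.427 0.177 0.003] [302 233]
pot_mouth 0.84 [0.614 0.282 0.101] [390 223]
inner_lid 0.97 [ 0.77  -0.096 -0.002] [248 389]
inner_lid 0.45 [ 0.427  0.173 -0.001] [301 235]
knob_top 0.7 [0.424 0.17  0.065] [298 210]
knob_top 0.6 [ 0.772 -0.099  0.087] [242 351]
outer_lid 0.79 [ 0.612 -0.033  0.001] [248 312]
outer_lid 0.67 [0.427 0.168 0.003] [299 234]
ramekin 0.74 [ 0.397  0.377 -0.   ] [365 208]
salt_shaker 0.74 [ 0.562  0.077 -0.002] 
[... 1261 characters left out ...]
0.695 0.074 0.001] [363 202]
{'t': 1.0, 'q': array([ 1.52205585e+00,  3.58563731e-01,  1.19105259e-02,  1.67977546e-05,
       -1.22408930e+00, -2.88111344e-01]), 'qd': array([-5.89061599e-04, -4.99884530e-05, -1.05939710e-03, -5.62757971e-04,
        1.18232146e-03, -2.12896228e-03]), 'joint_efforts': array([ 1.65474048e-03, -5.82392728e+01,  2.93305939e+01,  7.00251862e+00,
        1.23969911e-02, -1.56109076e-05]), 'eef_pos': array([0.22310876, 0.63704994, 0.22659234]), 'ee_rot': array([-3.14153656e+00,  1.44914805e-07, -3.36846113e-01]), 'force': array([ 0.47827996, -0.63056316,  0.45397554]), 'moment': array([-0.00077737,  0.05643413,  0.0329569 ]), 'width': 0.08745497689386642} -0.0188
```

View pics/scene0.png

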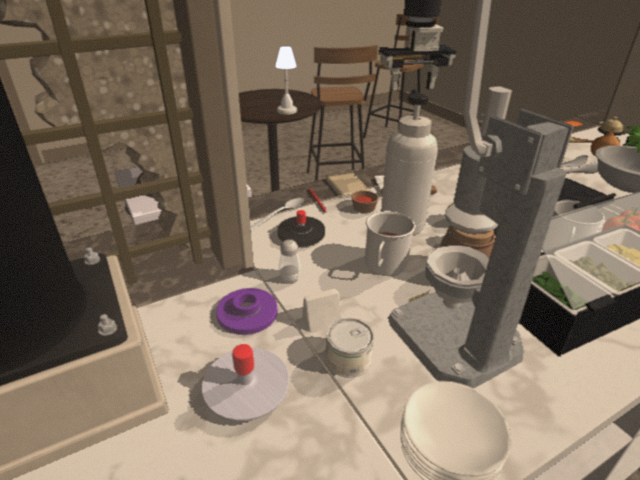

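View pics/top0.png

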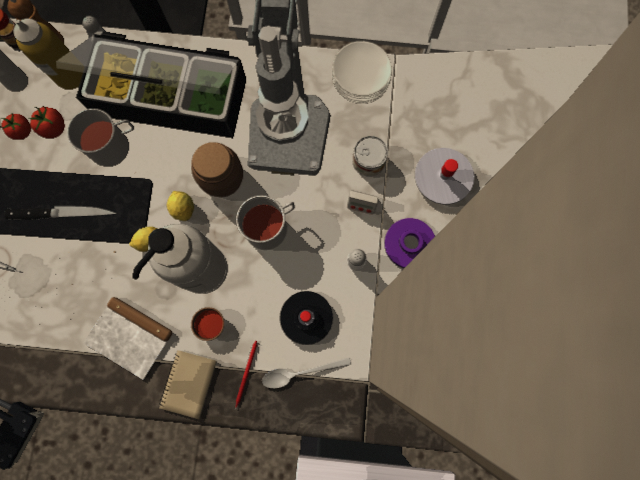

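Scene picture: nested pair (black lid, red knob) at (302,231), pot at (388,240), ramekin (364,202), shaker (289,262), timer (321,312). Candidates in the top picture: black lid with red knob (306,318), purple lid (408,243), large silver lid with red knob (445,177). The black one with the small knob fits: it is black, it is nested, and it has the smaller inner lid. The pot near the pair is at (262,220); a second pot is at (95,131). I'll confirm with a crop and map the heights.

```bash
python3 - <<'E'
from h import *
H=np.full((150,160),-.05) # x 0.0..0.75, y -.2...6  5mm
H=np.full((150,160),-.05); allp=[]
for cam in("scene","top"):
    f=np.load(cam+"0.npz"); im,d=f["im"],f["d"]; W=cloud(d,cam); m=(d>0)
    P=W[m]; C=im[m].astype(int)
    i=((P[:,0]-.15)/.005).astype(int); j=((P[:,1]+.2)/.005).astype(int)
    ok=(i>=0)&(i<150)&(j>=0)&(j<160)&(P[:,2]<.6); np.maximum.at(H,(i[ok],j[ok]),P[ok,2])
    red=(C[:,0]>140)&(C[:,1]<70)&(np.hypot(P[:,0]-.424,P[:,1]-.17)<.03)&(P[:,2]>.03)
    top=red&(P[:,2]>.060); print(cam,"knob top n",top.sum(),P[top].mean(0).round(4),"ctr rng",((P[top].min(0)+P[top].max(0))/2).round(4),P[red][:,2].max())
    blk=(C.max(1)<60)&(np.hypot(P[:,0]-.424,P[:,1]-.17)<.07)&(P[:,2]>.008)
    print(" black",blk.sum(),((P[blk].min(0)+P[blk].max(0))/2).round(4),P[blk].min(0).round(3),P[blk].max(0).round(3))
    rim=(np.abs(P[:,2]-.1)<.005)&(np.hypot(P[:,0]-.612,P[:,1]-.284)<.062)
    q=P[rim]; A=np.c_[2*q[:,:2],np.ones(len(q))]; s=np.linalg.lstsq(A,(q[:,:2]**2).sum(1),rcond=None)[0]
    print(" rim",rim.sum(),s[:2].round(4),np.sqrt(s[2]+s[0]**2+s[1]**2).round(4),((q.min(0)+q.max(0))/2).round(4),q.min(0).round(3),q.max(0).round(3))
img=cv2.applyColorMap(np.clip(H/.35*255,0,255).astype(np.uint8),cv2.COLORMAP_JET)
img[H<-.04]=0; img=img[::-1,::-1]; img=cv2.resize(img,None,fx=3.7,fy=3.7,interpolation=0)
for x in np.arange(.2,.9,.1): cv2.putText(img,f"{x:.1f}",(0,int((.9-x)/.005*3.7)),0,.4,(255,255,255))
for y in np.arange(-.1,.6,.1): cv2.putText(img,f"{y:.1f}",(int((.6-y)/.005*3.7),10),0,.4,(255,255,255))
a=cv2.imread("pics/top0.png")[150:380,150:480]
cv2.imwrite("pics/map.png",img); cv2.imwrite("pics/crop.png",cv2.resize(a,None,fx=2.4,fy=2.4,interpolation=2))
def mx(x0,x1,y0,y1): 
    h=H[int((x0-.15)/.005):int((x1-.15)/.005),int((y0+.2)/.005):int((y1+.2)/.005)]; return h
for n,b in dict(bottle=(.45,.62,.38,.52),jar=(.65,.8,.3,.42),press=(.65,.9,.15,.3)).items():
    h=mx(*b); i,j=np.where(h>.12); print(n,h.max().round(3), b[0]+i.min()*.005,b[0]+i.max()*.005,b[2]+j.min()*.005,b[2]+j.max()*.005) if len(i) else print(n,h.max())
E
```

```text
scene knob top n 21 [0.4332 0.1707 0.0631] ctr rng [0.4332 0.1703 0.0627] 0.06468674925944451
 black 501 [0.4337 0.1685 0.0238] [0.38  0.115 0.008] [0.487 0.222 0.039]
 rim 270 [0.6123 0.2809] 0.047 [0.6118 0.2811 0.0982] [0.562 0.232 0.095] [0.662 0.33  0.101]
top knob top n 69 [0.4281 0.1718 0.0638] ctr rng [0.4279 0.1724 0.064 ] 0.06786314408199656
 black 2037 [0.4272 0.1708 0.0276] [0.372 0.116 0.012] [0.483 0.225 0.043]
 rim 345 [0.6091 0.2814] 0.0469 [0.6094 0.2817 0.0997] [0.56  0.233 0.095] [0.658 0.331 0.104]
bottle 0.321 0.45 0.5650000000000001 0.38 0.45
jar 0.148 0.675 0.795 0.3 0.415
press 0.525 0.76 0.895 0.19 0.295
```

View pics/map.png

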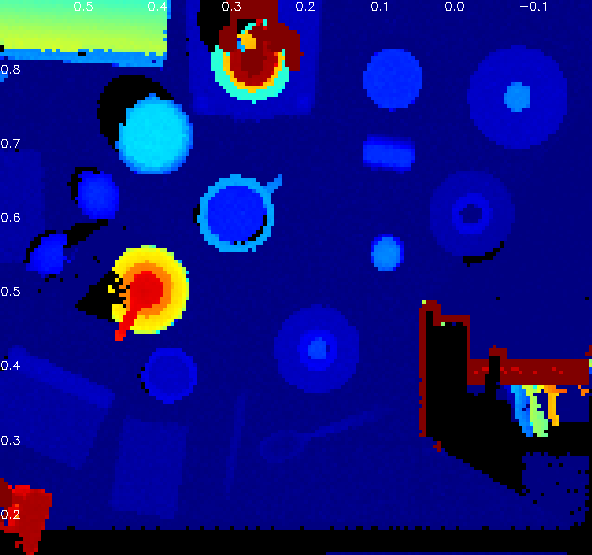

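View pics/crop.png

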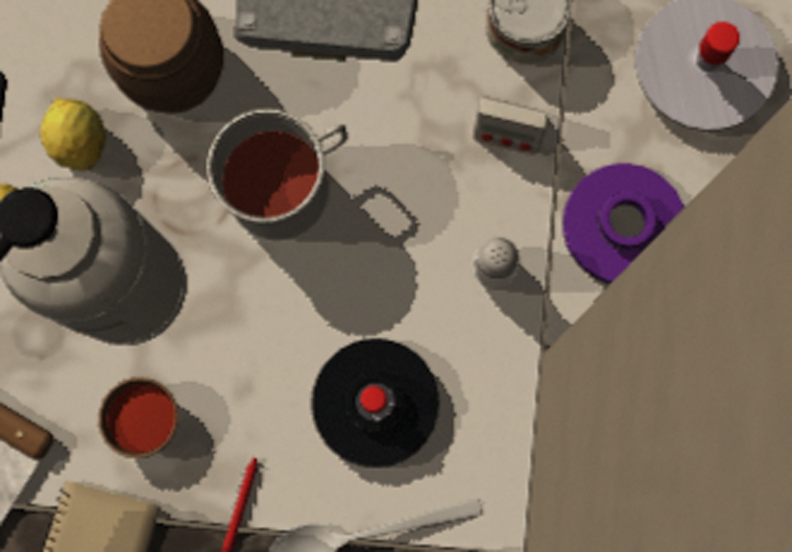

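The map shows the pair at about (0.43, 0.17), knob top at 0.064, and the pot mouth at (0.611, 0.281, 0.10). There is a tall wall corner at y<0.045 and a tall bottle at (0.505, 0.41). The crop confirms the black outer lid with the small red knob at crop (373,398). Its top heights and the 112 mm width match. I'm moving in with the jaws turned to about 30°, away from the wall and bottle.

>>> {"name": "drive_tool", "arguments": {"targets": [[0.43,-0.97,0,0,0,-0.8],[0.43,-0.97,0,0,0,-0.8],[0.43,-0.97,0,0,0,-0.8],[0.43,-0.97,0,0,0,-0.8],[0.43,-0.97,0,0,0,-0.8]], "claw": 0.7, "newtons": 25}}

```text
t: 1.62
eef_pos: [0.3095, 0.4418, 0.2268]
ee_rot: [-3.141, 0.0, -0.758]
force: [1.4, 0.2, -0.2]
width: 0.0617
```

>>> {"name": "drive_tool", "arguments": {"targets": [[0.43,-0.97,0,0,0,-0.8],[0.43,-0.97,0,0,0,-0.8],[0.43,-0.97,0,0,0,-0.8],[0.43,-0.97,0,0,0,-0.4],[0.43,-0.97,0,0,0,0]]}}

```text
t: 2.25
eef_pos: [0.3955, 0.2478, 0.2269]
ee_rot: [-3.141, 0.0, -1.049]
force: [0.6, -0.2, 0.0]
width: 0.0614
```

>>> {"name": "drive_tool", "arguments": {"targets": [[0.43,-0.97,-0.5,0,0,0],[0.3,-0.8,-0.5,0,0,0],[0,0,-0.5,0,0,0],[0,0,-0.5,0,0,0],[0,0,0,0,0,0]]}}

```text
t: 2.88
eef_pos: [0.4236, 0.1775, 0.1456]
ee_rot: [3.139, -0.001, -1.049]
force: [0.5, 0.1, 0.9]
width: 0.0612
```

```bash
python3 - <<'E'
from h import *
s=arm.get_state(); print(s["q"].round(3),s["eef_pos"].round(4),s["ee_rot"].round(3))
im,d=arm.grab_frame("scene"); W=cloud(d,"scene")
C=im.astype(int)
m=(C[...,0]>120)&(C[...,1]<70)&(np.hypot(W[...,0]-.43,W[...,1]-.17)<.03)&(W[...,2]>.03)&(d>0)
print("knob",m.sum(),W[m].mean(0).round(4),((W[m].min(0)+W[m].max(0))/2).round(4),W[m].max(0).round(3))
# gripper tips: points above lid
g=(d>0)&(np.hypot(W[...,0]-s["eef_pos"][0],W[...,1]-s["eef_pos"][1])<.1)&(W[...,2]>.12)&(W[...,2]<.17)
print("grip",g.sum(),W[g].min(0).round(3),W[g].max(0).round(3))
a=im[0:270,170:450,::-1]; cv2.imwrite("pics/s1.png",cv2.resize(a,None,fx=2.2,fy=2.2,interpolation=2))
E
```

```text
[ 0.827  0.075 -0.56  -0.    -0.938 -0.306] [0.4236 0.1775 0.1456] [ 3.139e+00 -1.000e-03 -1.049e+00]
knob 64 [0.4359 0.1722 0.0537] [0.4288 0.177  0.0498] [0.441 0.19  0.065]
grip 224 [0.386 0.144 0.145] [0.47 0.21 0.17]
```

View pics/s1.png

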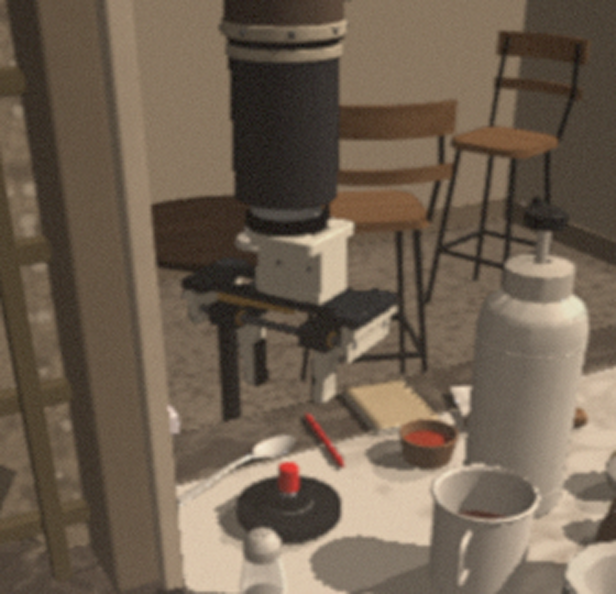

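The picture shows the open gripper above the pair, with the knob at crop (289,478). The wrist is far above the tool, so it clears the bottle. I'm centring and descending.

>>> {"name": "drive_tool", "arguments": {"targets": [[0.16,-0.14,-0.5,0,0,0],[0,0,-0.5,0,0,0],[0,0,-0.5,0,0,0],[0,0,-0.5,0,0,0],[0,0,-0.3,0,0,0]]}}

```text
t: 3.55
eef_pos: [0.431, 0.1732, 0.0547]
ee_rot: [-3.141, 0.0, -1.048]
force: [0.5, 0.3, 0.5]
width: 0.0614
```

>>> {"name": "drive_tool", "arguments": {"targets": [[0,0,-0.1,0,0,0],[0,0,0,0,0,0]]}}

```text
t: 3.8
eef_pos: [0.431, 0.173, 0.051]
ee_rot: [-3.141, 0.0, -1.049]
force: [0.5, -0.1, -0.7]
width: 0.0613
```

>>> {"name": "drive_tool", "arguments": {"targets": [[0,0,-0.16,0,0,0],[0,0,0,0,0,0]]}}

```text
t: 4.05
eef_pos: [0.4306, 0.1726, 0.044]
ee_rot: [3.141, -0.0, -1.049]
force: [0.6, 0.2, -0.1]
width: 0.0616
```

>>> {"name": "drive_tool", "arguments": {"targets": [[0,0,0,0,0,0],[0,0,0,0,0,0],[0,0,0,0,0,0],[0,0,0,0,0,0],[0,0,0,0,0,0]], "claw": 0, "newtons": 25}}

```text
t: 4.68
eef_pos: [0.4304, 0.1724, 0.0441]
ee_rot: [3.141, -0.0, -1.049]
force: [-0.5, -0.7, 2.1]
width: 0.0208
```

>>> {"name": "drive_tool", "arguments": {"targets": [[0,0,0.15,0,0,0],[0,0,0.4,0,0,0],[0,0,0.6,0,0,0],[0,0,0.6,0,0,0],[0,0,0.6,0,0,0]]}}

```text
t: 5.3
eef_pos: [0.4304, 0.1725, 0.139]
ee_rot: [3.141, 0.0, -1.049]
force: [-0.2, 0.6, -2.9]
width: 0.0212
```

>>> {"name": "drive_tool", "arguments": {"targets": [[0,0,0.6,0,0,0],[0,0,0.5,0,0,0],[0,0,0.3,0,0,0],[0,0,0,0,0,0],[0,0,0,0,0,0]]}}

```text
t: 5.92
eef_pos: [0.4302, 0.1723, 0.1933]
ee_rot: [3.14, -0.0, -1.049]
force: [-0.2, -0.1, -2.3]
width: 0.021
```

```bash
cat > look.py <<'E'
from h import *
import sys
n=sys.argv[1]; s=arm.get_state(); e=s["eef_pos"]; print(e.round(4),s["ee_rot"].round(3),s["force"].round(1),s["width"])
T=Ro.from_euler("xyz",s["ee_rot"]).as_matrix()
for cam in("scene","top"):
    im,d=arm.grab_frame(cam); W=cloud(d,cam); C=im.astype(int)
    cv2.imwrite(f"pics/{n}_{cam}.png",im[:,:,::-1]); np.savez(f"{n}_{cam}.npz",im=im,d=d)
    r=np.hypot(W[...,0]-e[0],W[...,1]-e[1])
    rel=W[...,2]-e[2]
    m=(d>0)&(r<.07)&(C.max(2)<75)&(rel<-.0)&(rel>-.05)
    if m.sum()>20:
        P=W[m]; print(cam,"black",m.sum(),"mid",((np.percentile(P,1,axis=0)+np.percentile(P,99,axis=0))/2).round(4),np.percentile(P,1,axis=0).round(3),np.percentile(P,99,axis=0).round(3))
        t=P[(P[:,2]-e[2]>-.03)&(P[:,2]-e[2]<-.019)] # flat top
        if len(t)>30: print("  plane",len(t),np.linalg.lstsq(np.c_[t[:,:2]-e[:2],np.ones(len(t))],t[:,2],rcond=None)[0].round(4))
    q=W[(d>0)&(np.abs(W[...,2]-.1)<.005)&(np.hypot(W[...,0]-.611,W[...,1]-.281)<.062)]
    if len(q)>30: print(cam,"rim",len(q),((q.min(0)+q.max(0))/2).round(4))
E
python3 look.py lift
```

```text
[0.4302 0.1723 0.1933] [ 3.14  -0.    -1.049] [-0.2 -0.1 -2.3] 0.021049184550894814
scene black 1124 mid [0.4343 0.1702 0.1713] [0.384 0.117 0.155] [0.485 0.223 0.187]
  plane 734 [-0.0136  0.0047  0.1685]
scene rim 274 [0.6113 0.2811 0.0984]
top black 200 mid [0.4083 0.1427 0.1696] [0.375 0.117 0.165] [0.442 0.168 0.175]
  plane 197 [-0.0023  0.0076  0.1691]
top rim 267 [0.6108 0.2819 0.1   ]
```

The lift is level and both lids are up (about 2.7 N of weight). I'm carrying them over the pot.

>>> {"name": "drive_tool", "arguments": {"targets": [[0.4,0.25,0,0,0,0],[0.6,0.37,0,0,0,0],[0.7,0.43,0,0,0,0],[0.7,0.43,0,0,0,0],[0.7,0.43,0,0,0,0]]}}

```text
t: 6.65
eef_pos: [0.5562, 0.2498, 0.1931]
ee_rot: [3.141, -0.0, -1.049]
force: [1.2, 0.4, -2.3]
width: 0.0209
```

>>> {"name": "drive_tool", "arguments": {"targets": [[0.6,0.37,0,0,0,0],[0.5,0.31,0,0,0,0],[0.28,0.17,0,0,0,0],[0,0,0,0,0,0],[0,0,0,0,0,0]]}}

```text
t: 7.28
eef_pos: [0.6094, 0.2827, 0.1938]
ee_rot: [3.141, 0.0, -1.049]
force: [0.5, -0.0, -3.4]
width: 0.0209
```

```bash
python3 look.py over; python3 - <<'E'
import cv2,numpy as np
a=cv2.imread("pics/over_scene.png")[90:290,300:480]; b=cv2.imread("pics/over_top.png")[140:340,180:360]
cv2.imwrite("pics/o.png",cv2.resize(np.hstack([a,b]),None,fx=2.2,fy=2.2,interpolation=2))
E
```

```text
[0.6094 0.2827 0.1938] [ 3.141  0.    -1.049] [ 0.5 -0.  -3.4] 0.0209077483807411
scene black 1352 mid [0.6122 0.2793 0.1728] [0.56  0.227 0.157] [0.664 0.332 0.188]
  plane 931 [-0.0153  0.0078  0.1691]
scene rim 252 [0.6119 0.2817 0.0985]
top black 542 mid [0.6083 0.2822 0.1729] [0.559 0.227 0.165] [0.657 0.337 0.181]
  plane 522 [-0.0045 -0.0006  0.1695]
```

View pics/o.png

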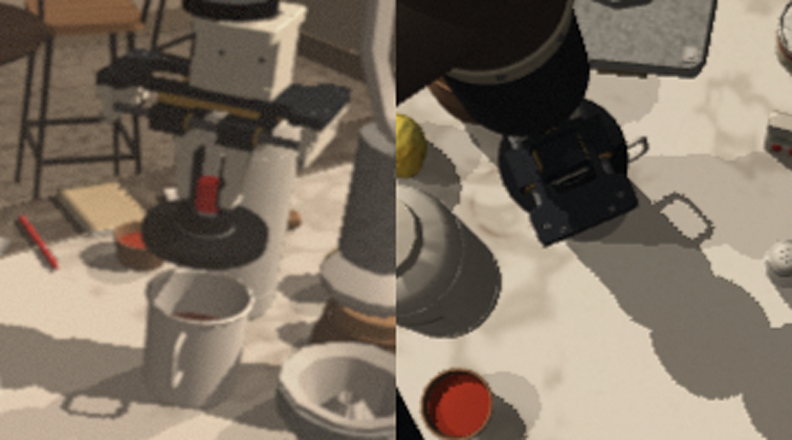

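The scene shows the lids level above the mouth, both lids within about 2 mm of the rim's centre in each camera. I'm descending, guarded.

>>> {"name": "drive_tool", "arguments": {"targets": [[0.02,0.01,-0.3,0,0,0],[0,0,-0.4,0,0,0],[0,0,-0.35,0,0,0],[0,0,-0.15,0,0,0],[0,0,0,0,0,0]]}}

```text
t: 8.0
eef_pos: [0.6105, 0.2833, 0.1454]
ee_rot: [3.14, -0.0, -1.049]
force: [0.8, -0.4, -2.8]
width: 0.0211
```

>>> {"name": "drive_tool", "arguments": {"targets": [[0,0,-0.1,0,0,0],[0,0,0,0,0,0]]}}

```text
t: 8.25
eef_pos: [0.6107, 0.2835, 0.1422]
ee_rot: [-3.142, 0.0, -1.049]
force: [0.6, -0.0, -3.9]
width: 0.0211
```

>>> {"name": "drive_tool", "arguments": {"targets": [[0,0,-0.1,0,0,0],[0,0,0,0,0,0]]}}

```text
t: 8.5
eef_pos: [0.6105, 0.2833, 0.1378]
ee_rot: [3.141, 0.0, -1.049]
force: [0.0, 0.1, -2.7]
width: 0.0211
```

>>> {"name": "drive_tool", "arguments": {"targets": [[0,0,-0.1,0,0,0],[0,0,0,0,0,0]]}}

```text
t: 8.75
eef_pos: [0.6104, 0.2833, 0.1337]
ee_rot: [3.141, -0.0, -1.049]
force: [0.9, -0.1, -3.4]
width: 0.0209
```

>>> {"name": "drive_tool", "arguments": {"targets": [[0,0,-0.04,0,0,0],[0,0,0,0,0,0]]}}

```text
t: 9.0
eef_pos: [0.6108, 0.2835, 0.1327]
ee_rot: [-3.141, -0.0, -1.049]
force: [0.3, 0.4, -3.2]
width: 0.021
```

>>> {"name": "drive_tool", "arguments": {"targets": [[0,0,-0.03,0,0,0],[0,0,0,0,0,0]]}}

```text
t: 9.25
eef_pos: [0.6109, 0.2835, 0.1325]
ee_rot: [-3.141, -0.0, -1.049]
force: [-2.1, -1.5, 4.6]
width: 0.0209
```

Contact is at the expected height (TCP 0.1325, force reversed), so I'm letting go.

>>> {"name": "drive_tool", "arguments": {"targets": [[0,0,0.02,0,0,0],[0,0,0,0,0,0],[0,0,0,0,0,0],[0,0,0,0,0,0],[0,0,0,0,0,0]], "claw": 0.8}}

```text
t: 9.88
eef_pos: [0.6107, 0.2834, 0.1321]
ee_rot: [3.141, -0.0, -1.049]
force: [-0.2, -0.3, 0.2]
width: 0.0652
```

```bash
python3 look.py home; python3 - <<'E'
from h import *
f=np.load("home_scene.npz"); im,d=f["im"].astype(int),f["d"]; W=cloud(d,"scene")
m=(im[...,0]>120)&(im[...,1]<70)&(np.hypot(W[...,0]-.611,W[...,1]-.283)<.03)&(W[...,2]>.12)&(d>0)
print("knob",m.sum(),W[m].mean(0).round(4),W[m].max(0).round(4))
cv2.imwrite("pics/hm.png",cv2.resize(cv2.imread("pics/home_scene.png")[100:290,310:490],None,fx=3,fy=3,interpolation=2))
E
```

```text
[0.6107 0.2834 0.1321] [ 3.141 -0.    -1.049] [-0.2 -0.3  0.2] 0.06523233645579556
scene black 1326 mid [0.6137 0.2785 0.1114] [0.562 0.228 0.096] [0.666 0.329 0.127]
  plane 916 [-0.0135  0.0117  0.1079]
scene rim 240 [0.6275 0.275  0.1   ]
top black 521 mid [0.6101 0.283  0.1151] [0.562 0.228 0.102] [0.658 0.338 0.128]
  plane 469 [-0.0006  0.0021  0.1074]
top rim 72 [0.6077 0.2835 0.102 ]
knob 30 [0.612  0.2841 0.1515] [0.6207 0.2926 0.1527]
```

View pics/hm.png

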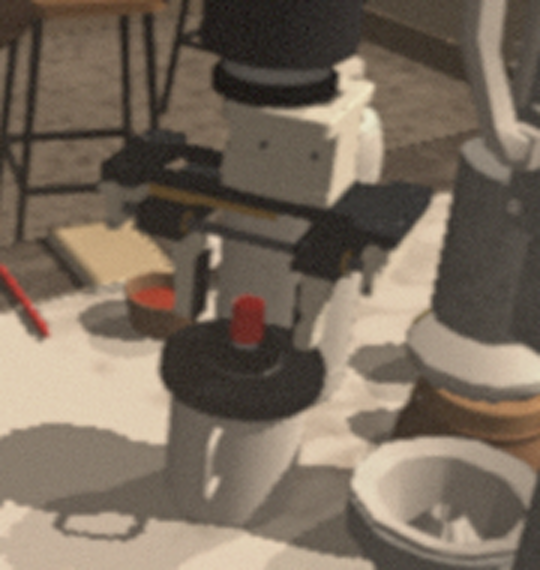

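The lids are home: flat top level at 0.108 and knob top at 0.1525, both as expected. The picture shows the lids level on the pot and the open fingers either side of the collar. I'm descending to the collar.

>>> {"name": "drive_tool", "arguments": {"targets": [[0,0,0,0,0,0],[0,0,0,0,0,0],[0,0,-0.2,0,0,0],[0,0,-0.2,0,0,0],[0,0,-0.1,0,0,0]], "claw": 0.9}}

```text
t: 10.6
eef_pos: [0.6103, 0.2831, 0.111]
ee_rot: [3.14, -0.0, -1.049]
force: [-0.4, -0.5, 0.6]
width: 0.0788
```

>>> {"name": "drive_tool", "arguments": {"targets": [[0,0,0,0,0,0],[0,0,0,0,0,0]]}}

```text
t: 10.85
eef_pos: [0.6108, 0.2835, 0.1123]
ee_rot: [-3.141, -0.0, -1.049]
force: [-0.2, 0.5, 0.5]
width: 0.0788
```

>>> {"name": "drive_tool", "arguments": {"targets": [[0,0,0,0,0,0],[0,0,0,0,0,0],[0,0,0,0,0,0],[0,0,0,0,0,0],[0,0,0,0,0,0]], "claw": 0.3, "newtons": 8}}

```text
t: 11.48
eef_pos: [0.6107, 0.2835, 0.1122]
ee_rot: [-3.142, 0.0, -1.049]
force: [-0.3, 0.0, -0.1]
width: 0.0499
```

>>> {"name": "drive_tool", "arguments": {"targets": [[0,0,0,0,0,0],[0,0,0,0,0,0],[0,0,0,0,0,0]], "newtons": 25}}

```text
t: 11.85
eef_pos: [0.6107, 0.2834, 0.1122]
ee_rot: [-3.142, 0.0, -1.049]
force: [0.3, -0.1, 1.9]
width: 0.0489
```

>>> {"name": "drive_tool", "arguments": {"targets": [[0,0,0.1,0,0,0],[0,0,0.2,0,0,0],[0,0,0.2,0,0,0],[0,0,0.2,0,0,0],[0,0,0,0,0,0]]}}

```text
t: 12.48
eef_pos: [0.6111, 0.2838, 0.1413]
ee_rot: [-3.14, 0.0, -1.049]
force: [-0.7, -0.4, -1.8]
width: 0.0487
```

>>> {"name": "drive_tool", "arguments": {"targets": [[0,0,0.2,0,0,0],[0,0,0.3,0,0,0],[0,0,0.3,0,0,0],[0,0,0.3,0,0,0],[0,0,0.2,0,0,0]]}}

```text
t: 13.1
eef_pos: [0.6109, 0.2836, 0.1934]
ee_rot: [-3.14, 0.0, -1.049]
force: [-0.2, -0.3, -1.5]
width: 0.0486
```

>>> {"name": "drive_tool", "arguments": {"targets": [[0,0,0.2,0,0,0],[0,0,0.2,0,0,0],[0,0,0.1,0,0,0],[0,0,0,0,0,0],[0,0,0,0,0,0]]}}

```text
t: 13.72
eef_pos: [0.6105, 0.2834, 0.2118]
ee_rot: [3.141, 0.0, -1.049]
force: [-0.3, 0.8, -0.9]
width: 0.049
```

```bash
python3 look.py end; python3 - <<'E'
from h import *
f=np.load("end_scene.npz"); im,d=f["im"].astype(int),f["d"]; W=cloud(d,"scene")
m=(im[...,0]>120)&(im[...,1]<70)&(np.hypot(W[...,0]-.611,W[...,1]-.283)<.03)&(W[...,2]>.12)&(d>0)
print("knob",m.sum(),W[m].mean(0).round(4),W[m].max(0).round(4))
cv2.imwrite("pics/e.png",cv2.resize(cv2.imread("pics/end_scene.png")[60:310,240:490],None,fx=2.2,fy=2.2,interpolation=2))
E
```

```text
[0.6105 0.2834 0.2118] [ 3.141  0.    -1.049] [-0.3  0.8 -0.9] 0.04901735287630913
scene black 989 mid [0.6162 0.2774 0.2029] [0.567 0.228 0.195] [0.665 0.327 0.211]
scene rim 916 [0.6116 0.2814 0.1   ]
top black 506 mid [0.6091 0.2827 0.2065] [0.56  0.228 0.202] [0.658 0.337 0.211]
top rim 81 [0.6072 0.277  0.1003]
knob 51 [0.6195 0.2832 0.1407] [0.6224 0.2895 0.152 ]
```

View pics/e.png

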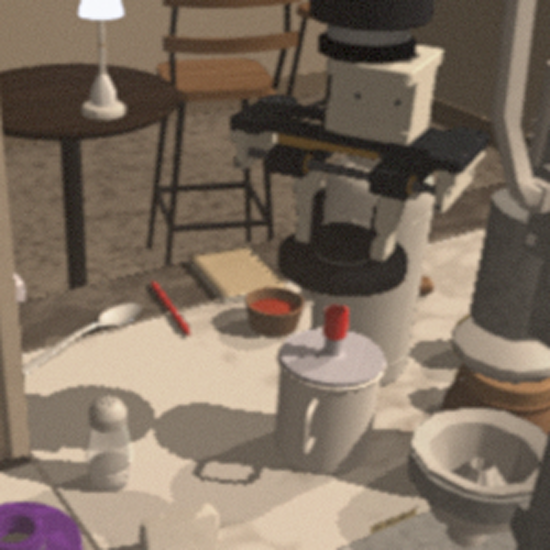

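The picture shows the outer lid held level, well above the red knob. The inner lid is flat on the upright pot, and the ramekin and shaker are in place. I'm handing in.

```bash
python3 -c "
from station import arm
print(arm.get_state()['qd'].round(3)); print(arm.job_done())"
```

```text
[ 0.    -0.001  0.002  0.002  0.     0.   ]
the job is handed in; nothing more can be done
None
```

I handed the job in with the inner lid seated on the pot and the black outer lid held up in the gripper. It took about 14 s of robot time. `job_done()` gave no verdict.

I gripped the nested pair by the red knob and carried both lids level (about 2.7 N of weight). I set them on the pot, where contact came at the expected height, and let go. Then I took the outer lid by its collar and lifted it about 100 mm straight up.

**Last checks:**
- **Inner lid:** knob top at 0.152 m, exactly where it should be with the lid home. It looked flat on the upright pot.
- **Outer lid:** its lower edge is about 106 mm above the inner lid's origin, level in the picture. The gripper opening is 49 mm on the 50 mm collar, and the arm is at rest.
- **Pot and bystanders:** the scene camera still puts the pot's rim where it was at the start. The ramekin and shaker looked undisturbed in the last picture. The timer was barely in it, so I didn't recheck it, but the arm never went near it.

**Disagreements:** the two cameras differed by 3–7 mm on lid positions. After the lift the top camera saw only part of the rim, so it could not confirm the pot's position.

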